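# Fit the sound weight plug to the carver's mallet

## Robot

A 6-joint arm with a two-finger parallel gripper is mounted at the origin on a cart in front of the work surface, level with it; the furniture and walls round the work are solid. World frame = base frame: x ahead of the robot, y to its left, z up, the work surface at z = 0. Lengths are in m, angles in degrees, forces in N, time in s.
With the tool pointing down it reaches from about 0.35 to 0.775 m from the base axis. Payload 7.3 kg.
Tool frame: the origin (TCP) lies at the very end of the fingers, on their centre line; the grasp point (between the pads) lies 19 mm behind it; z points along the fingers, y is the line along which they close (so a half turn about z gives the same grasp; the last joint's range is limited). The gripper opens to 92 mm and grips with 3 to 60 N. Pads are 19 mm wide; open, the fingers measure 130 mm over their backs; the gripper's body (75 mm by 190 mm) begins 47 mm behind the grasp point.
Start: joints at [68.239, 19.595, 87.324, -0, 73.075, -8.365], TCP at [0.122, 0.511, 0.227] pointing down, gripper open.
Joint ranges: [-145.02, 145.02], [-44.19, 115.74], [2.07, 154.8], [-57.11, 237.11], [16.16, 152.29], [-177.93, 177.93]. Speed limits (degrees/s): [147.25, 147.25, 180, 180, 180, 180].

## Interface

Orientations are given as [roll, pitch, yaw] about the fixed x, y, z axes, in that order (R = Rz(yaw) Ry(pitch) Rx(roll)).
In Python, from station import arm gives the robot as it stands.
- The arm moves only by the tool drive_tool, never from a script. Its argument "steps" is text: rows parted by semicolons, each of 6 numbers parted by spaces: the shift along the tool's x, y, z in mm, then the turn, a rotation vector about the tool's x, y, z in degrees. In form: x y z wx wy wz; .... A call has exactly 8 rows; each row shifts and turns the commanded pose from where the row before left it, along the tool's axes as they then stand; what a row does not reach is not made up. A row lasts 1/12 s, in which the tool goes at most 41.7 mm and 7.16 degrees, less where a joint would pass 70% of its speed; a pose out of reach is approached as far as the arm can. A call with a gripper value outside its range is refused whole. "grip" is the closure, from 0 (fully open) to 1 (shut), set as the call begins (left out, the last holds). The fingers move at their own pace and stop on an object; "force" is the grip in N (left out, the last holds). Time passes only in rows, so rows that do not move let the fingers close, or fill a call up. It gives the time, the measured TCP pose, the force, the opening and the grip force at its end, in the units of the state.
- arm.get_obs(): the state, without advancing time (a new reading comes with each control period).
- arm.snapshot(name): name is "scene" or "top"; returns a dict with "image" (400x640x3 uint8, red, green, blue), "camera_matrix" (3x3 intrinsics, pixels), "dist_coeffs" ([k1, k2, p1, p2, k3] as OpenCV has them; the pictures are not rectified), "world_from_camera" (4x4, takes a point from camera to world coordinates). Camera axes: x right, y up, looking along -z (the intrinsics and any distortion apply to the point x, -y, -z); pixel columns grow to the right and rows downward; lengths in m; the calibration is good to about 2 mm. A picture is of the moment at which its call begins. There is no depth.
- arm.finish_job(): hands the job in; it is judged then, once.
Trained networks look in a picture, given as the dict that the camera call returned (one of the last four; its "shot" number tells which), for a name from the list of things; names that differ only in an ending like _2 or _b are one class to them, and where a whole thing is asked for, a point or a joint stands for the part that bears it (a point fixed in the world has none). Each returns a list of dicts, best first, with "confidence" (0 to 1); they miss things now and then, are a little off and sometimes report something else, mostly with a low value. They report only what shows in the picture. A call takes as long as a camera call. They do not tell look-alikes from the thing itself.
- arm.look_for(picture, thing): "position" ([x, y, z] in m, in world coordinates, good to about 4 mm: the middle of the surface that is visible of it).
The state is a dict: "t": time; "qpos": joint angles; "dq": joint speeds; "joint_efforts": joint torques, N m; "position": TCP position; "tool_rot": TCP orientation; "force": force on the tool from outside, world axes, zero at the start; "torque": the same for the moment, N m; "grip_width": finger opening in m; "gripper_force": force on a finger pad.
Only numpy, scipy, OpenCV 4.12 (cv2) and the standard library are available. Lean on these libraries where they do the work, as an engineer would, in place of code of your own. Each camera call takes 0.05 s, during which the arm holds its last target. There are 200 camera calls.

## Task

The two steel weight plugs look alike, but one has a blowhole inside and is lighter. Stand one in each cup of the balance and let go, so that the beam shows which is heavier; then press the plug on the side that drops into the bored mallet head, steadily, until its flange beds firmly on the leather washer but without forcing it, and leave the lighter one standing in its cup. Do not lean on the balance, and leave the tape measure, the wax tin and the sanding block where they are.

Things in the scene. Friction and masses are not known exactly. Their poses are not given: they have to be found in the camera images.
- plug_a: one of two steel plugs, alike outside (220 to 400 g, at least 50 g apart; which is heavier is not known). From below: spigot 34 mm in diameter, 26 mm long, its foot chamfered 1.5 x 3.5 mm; flange 48 mm in diameter, 5 mm thick; round knob 24 mm in diameter, 30 mm high, to grip. 61 mm high in all. Origin at the centre of the foot, z up along the axis; stands upright on the bench
- plug_b: the other plug, of the same shape and size; origin and axes as for plug_a
- plug_a_flange (a point): on plug_a's axis at the underside of its flange, 26 mm above the foot
- plug_b_flange (a point): on plug_b's axis at the underside of its flange, 26 mm above the foot
- balance: the balance's fixed stand: grey base 75 x 150 mm with a column and a fork that carries the beam's pivot 70 mm above the bench; origin under the pivot on the bench, y along the beam towards the left cup
- beam (a joint): tilt of the balance's beam, -0.09 to 0.09 rad: positive when the left cup is up and the right one down, negative when the left cup is down; at +-0.09 an arm rests on its stop. It bears 20 N at most. It swings on the pivot, calmed by a small oil dashpot
- cup_left (a point): centre of the floor of the balance's cup on its +y arm, 110 mm from the pivot; flat floor, wall 12 mm high, 42 mm wide inside, open to the top; it tilts with the beam
- cup_right (a point): the same on the -y arm
- mallet_head: carver's mallet, fixed, handle down in a block 96 mm square, 44 mm high; turned head 79 mm in diameter, top 140 mm above the bench. Origin under its axis on the bench. Four springy rubber strips in the bore's wall grip the spigot from 6 to 22 mm below the mouth and resist its sliding with roughly 3 to 7 N; any force beyond this is the flange on the washer
- mouth (a point): centre of the bore's mouth, in the plane of the head's wooden top; the bore points straight up, is 35.6 mm in diameter and 40 mm deep
- washer: fixed leather washer round the bore's mouth, 37.6 mm inside, 56 mm outside; origin at the mouth, in the plane of the wood. Made of a few layers: its upper face, on which the flange beds, stands 1.5 to 7 mm above the wood, how much is not known. A push of 5 to 12 N on it beds the flange; it yields about 1 mm under 18 N; more than 16 N spoils it
- tape_measure: bystander: yellow tape measure 32 x 74 x 58 mm; origin under its centre
- wax_tin: bystander: round wax tin, 78 mm in diameter, 27 mm high; origin under its centre
- sanding_block: bystander: sanding block 59 x 101 x 32 mm lying flat; origin under its centre
Mind the look-alikes: they are no part of the job. What is shaped like the plug_a but red is not meant. Leave any turquoise look-alike of the plug_b alone.

How it is judged (in metres and radians):
On the way, in this order (a step that is already met when the one before it is completed fails the run):
1. a plug stands in each cup, let go, and the beam has come down on one side ((((horizontal distance between plug_a and cup_left below 0.008 m and distance between plug_a and cup_left below 0.009 m and angle between plug_a's own z axis and vertical below 0.25 rad) and (horizontal distance between plug_b and cup_right below 0.008 m and distance between plug_b and cup_right below 0.009 m and angle between plug_b's own z axis and vertical below 0.25 rad)) or ((horizontal distance between plug_a and cup_right below 0.008 m and distance between plug_a and cup_right below 0.009 m and angle between plug_a's own z axis and vertical below 0.25 rad) and (horizontal distance between plug_b and cup_left below 0.008 m and distance between plug_b and cup_left below 0.009 m and angle between plug_b's own z axis and vertical below 0.25 rad))) and (value of joint beam above 0.075 rad or value of joint beam below -0.075 rad) and contact force between the fingers and plug_a below 0.2 N and contact force between the fingers and plug_b below 0.2 N), for 0.3 s.
2. the heavier plug is pressed firmly onto the washer, upright in the bore, while the lighter one stands in its cup ((((horizontal distance between plug_a_flange and mouth below 0.003 m and angle between plug_a's own z axis and vertical below 0.05 rad and z of plug_a_flange in the frame of mouth below 0.0085 m) and contact force between plug_a and washer above 4 N and (((horizontal distance between plug_b and cup_left below 0.008 m and distance between plug_b and cup_left below 0.009 m and angle between plug_b's own z axis and vertical below 0.25 rad) or (horizontal distance between plug_b and cup_right below 0.008 m and distance between plug_b and cup_right below 0.009 m and angle between plug_b's own z axis and vertical below 0.25 rad)) and (value of joint beam above 0.075 rad or value of joint beam below -0.075 rad) and contact force between plug_b and balance below 3.1 N)) or ((horizontal distance between plug_b_flange and mouth below 0.003 m and angle between plug_b's own z axis and vertical below 0.05 rad and z of plug_b_flange in the frame of mouth below 0.0085 m) and contact force between plug_b and washer above 4 N and (((horizontal distance between plug_a and cup_left below 0.008 m and distance between plug_a and cup_left below 0.009 m and angle between plug_a's own z axis and vertical below 0.25 rad) or (horizontal distance between plug_a and cup_right below 0.008 m and distance between plug_a and cup_right below 0.009 m and angle between plug_a's own z axis and vertical below 0.25 rad)) and (value of joint beam above 0.075 rad or value of joint beam below -0.075 rad) and contact force between plug_a and balance below 3.1 N)))), for 0.1 s.
At the end, for the whole second after the job is handed in: The heavier plug stands upright in the bore (within 3 mm and 0.05 rad, its flange at most 8.5 mm above the wood), its flange down on the washer after being pressed onto it with at least 4 N; the lighter plug (under 315 g) stands in one of the cups with the beam down; both are let go and at rest ((((horizontal distance between plug_a_flange and mouth below 0.003 m and angle between plug_a's own z axis and vertical below 0.05 rad and z of plug_a_flange in the frame of mouth below 0.0085 m) and (((horizontal distance between plug_b and cup_left below 0.008 m and distance between plug_b and cup_left below 0.009 m and angle between plug_b's own z axis and vertical below 0.25 rad) or (horizontal distance between plug_b and cup_right below 0.008 m and distance between plug_b and cup_right below 0.009 m and angle between plug_b's own z axis and vertical below 0.25 rad)) and (value of joint beam above 0.075 rad or value of joint beam below -0.075 rad) and contact force between plug_b and balance below 3.1 N) and linear speed of each of plug_a, plug_b below 0.01 m/s) or ((horizontal distance between plug_b_flange and mouth below 0.003 m and angle between plug_b's own z axis and vertical below 0.05 rad and z of plug_b_flange in the frame of mouth below 0.0085 m) and (((horizontal distance between plug_a and cup_left below 0.008 m and distance between plug_a and cup_left below 0.009 m and angle between plug_a's own z axis and vertical below 0.25 rad) or (horizontal distance between plug_a and cup_right below 0.008 m and distance between plug_a and cup_right below 0.009 m and angle between plug_a's own z axis and vertical below 0.25 rad)) and (value of joint beam above 0.075 rad or value of joint beam below -0.075 rad) and contact force between plug_a and balance below 3.1 N) and linear speed of each of plug_b, plug_a below 0.01 m/s))); the robot touches nothing.
It fails at once if a plug or the robot bears on the balance with more than 20 N (contact force between any of plug_a, plug_b, the arm, the fingers and balance above 20 N).
It fails at once if a plug bears on the washer with more than 16 N (contact force between any of plug_a, plug_b and washer above 16 N).
It fails at once if a bystander is shifted by more than 2 cm (distance of any of tape_measure, wax_tin, sanding_block from where it was at the start of the episode above 0.02 m).
It also fails if it takes over 69 s, if anything falls off the work surface, if the arm or the gripper's body presses on something with over 40 N, if the wrist force passes 120 N, or if a joint passes its speed limit or range.

## Working session

There is one attempt and no reset: what is moved stays moved. The work goes in short steps, Python scripts to look and compute and a tool call to move; the robot and the scene stay as the last step left them, time stands still between calls to the robot, and variables do not carry over. Pictures are saved under pics/ and viewed, at most 11 in all, crops included, and the job is handed in when it is done.

Besides the shell and the picture viewer there is one more tool, called by a JSON object that holds its "name" and its "arguments", one argument or row to a line. drive_tool: Moves the arm, as the interface text tells. Its arguments: {"type":"object","properties":{"steps":{"type":"string"},"grip":{"type":"number"},"force":{"type":"number"}},"required":["steps"]}

```bash
mkdir -p pics; cat > h.py <<'E'
import numpy as np, cv2
from station import arm
def save(s,name,crop=None,z=1):
    im=s["image"][:,:,::-1]
    if crop: x0,y0,x1,y1=crop; im=im[y0:y1,x0:x1]
    if z!=1: im=cv2.resize(im,None,fx=z,fy=z,interpolation=cv2.INTER_CUBIC)
    cv2.imwrite("pics/"+name,im)
def ray(s,uv):
    K=np.array(s["camera_matrix"]);d=np.array(s["dist_coeffs"]);T=np.array(s["world_from_camera"])
    p=cv2.undistortPoints(np.array([[uv]],float),K,d)[0,0]
    v=T[:3,:3]@np.array([p[0],-p[1],-1]); return T[:3,3],v/np.linalg.norm(v)
def onz(s,uv,z):
    o,v=ray(s,uv); return o+v*(z-o[2])/v[2]
def tri(s1,a,s2,b):
    o1,v1=ray(s1,a);o2,v2=ray(s2,b)
    t=np.linalg.lstsq(np.c_[v1,-v2],o2-o1,rcond=None)[0]
    p,q=o1+v1*t[0],o2+v2*t[1]; return (p+q)/2,np.linalg.norm(p-q)
def proj(s,P):
    K=np.array(s["camera_matrix"]);d=np.array(s["dist_coeffs"]);T=np.array(s["world_from_camera"])
    c=(np.array(P)-T[:3,3])@T[:3,:3]; c=c*[1,-1,-1]
    return cv2.projectPoints(c.reshape(1,3),np.zeros(3),np.zeros(3),K,d)[0][0,0]
E
python3 - <<'E'
from h import *
np.set_printoptions(precision=4,suppress=True)
for n in("scene","top"):
    s=arm.snapshot(n); save(s,n+"0.png")
    print(n,s["world_from_camera"][:3] if 0 else np.array(s["world_from_camera"])[:3].tolist(), np.array(s["camera_matrix"]).tolist())
    for t in("plug_a","balance","beam","cup_left","mallet_head","washer","tape_measure","wax_tin","sanding_block"):
        for r in arm.look_for(s,t): print(t,np.round(r["position"],3),round(r["confidence"],2),proj(s,r["position"]).round())
print(arm.get_obs())
E
```

```text
scene [[0.7290358019267922, 0.3854944006402257, -0.5655977957736331, -0.09589612235487863], [-0.6844693594326092, 0.40706812338827153, -0.604811738410445, -0.6541265201722202], [-0.002914705280591921, 0.8280637716964704, 0.5606263412442759, 0.7185545032925306]] [[468.54962784275295, 0.0, 323.20799031615326], [0.0, 468.54962784275295, 194.83048649398592], [0.0, 0.0, 1.0]]
plug_a [0.426 0.168 0.03 ] 0.9 [251. 209.]
plug_a [ 0.471 -0.098  0.032] 0.79 [339. 251.]
plug_a [ 0.452 -0.006  0.034] 0.69 [305. 234.]
plug_a [0.408 0.073 0.033] 0.69 [269. 227.]
plug_a [ 0.49  -0.253  0.069] 0.3 [400. 269.]
plug_a [ 0.363 -0.122  0.033] 0.25 [310. 279.]
balance [0.574 0.056 0.045] 0.69 [325. 199.]
beam [0.578 0.038 0.073] 0.63 [331. 192.]
cup_left [0.582 0.04  0.072] 0.68 [332. 192.]
mallet_head [ 0.486 -0.255  0.064] 0.85 [399. 273.]
washer [ 0.51  -0.237  0.149] 0.55 [404. 230.]
wax_tin [0.436 0.245 0.029] 0.63 [237. 195.]
wax_tin [0.584 0.042 0.071] 0.49 [332. 191.]
sanding_block [ 0.362 -0.122  0.032] 0.69 [309. 280.]
top [[0.014432734510207398, 0.9964489675146211, -0.08295270528200516, 0.4429
[... 731 characters left out ...]
 0.056] 0.67 [240. 138.]
wax_tin [0.449 0.249 0.026] 0.91 [243. 226.]
wax_tin [ 0.512 -0.234  0.146] 0.51 [399. 207.]
sanding_block [ 0.377 -0.111  0.03 ] 0.89 [354. 250.]
sanding_block [ 0.506 -0.224  0.1  ] 0.32 [393. 209.]
{'t': 1.0, 'qpos': array([68.2405, 19.5958, 87.3245, -0.0008, 73.0762, -8.3652]), 'dq': array([ 0.0638,  0.0884, -0.0229,  0.0871,  0.04  ,  0.0285]), 'joint_efforts': array([ -0.0007, -43.1131, -24.4491,   0.0716,   0.0485,  -0.    ]), 'position': array([0.1216, 0.5107, 0.2267]), 'tool_rot': array([179.9966,   0.0013, 166.6059]), 'force': array([0.1402, 0.7784, 0.2624]), 'torque': array([0.0032, 0.0175, 0.0749]), 'gripper_force': 0.0, 'grip_width': 0.09172904600829321}
```

View pics/scene0.png

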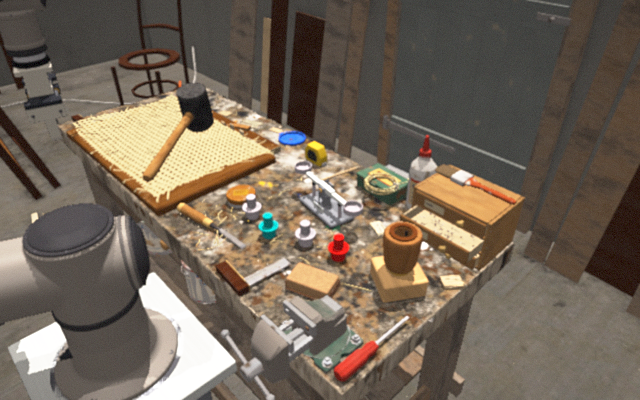

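View pics/top0.png

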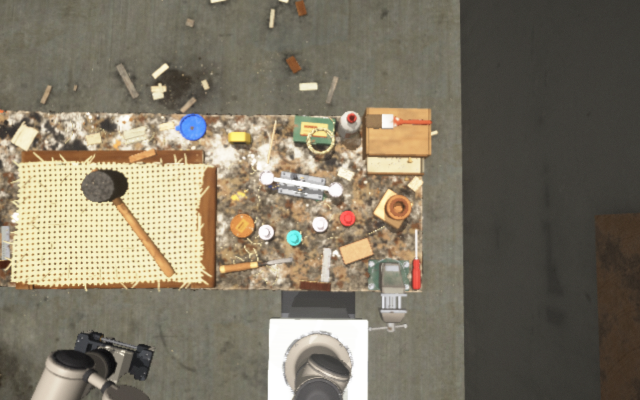

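The candidates in the scene picture are:
- **Grey plugs:** (251,206) and (305,233). These match the steel plugs.
- **Turquoise plug:** (268,227). This is a look-alike.
- **Red plug:** (338,248). This is a look-alike.

The cups are at (303,168) and (352,208), and the mallet bore is at (403,232). In the top picture the grey plugs are at (266,232) and (320,224), the cups at (266,178) and (335,190), and the bore at (398,207). I'll confirm this with enlarged crops.

```bash
python3 - <<'E'
from h import *
s=arm.snapshot("scene");save(s,"sc1.png",(235,150,435,300),4)
s=arm.snapshot("top");save(s,"tc1.png",(250,165,410,255),5)
E
```

```text
(no output)
```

View pics/sc1.png

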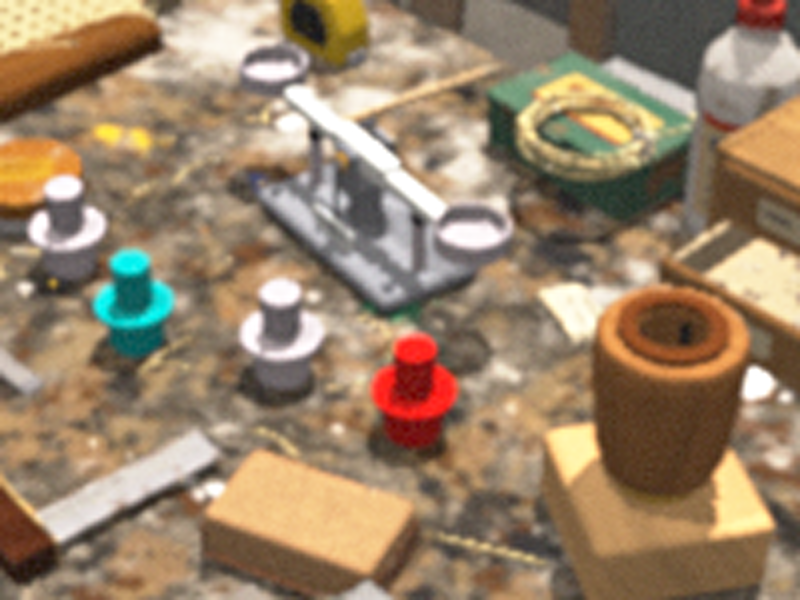

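View pics/tc1.png

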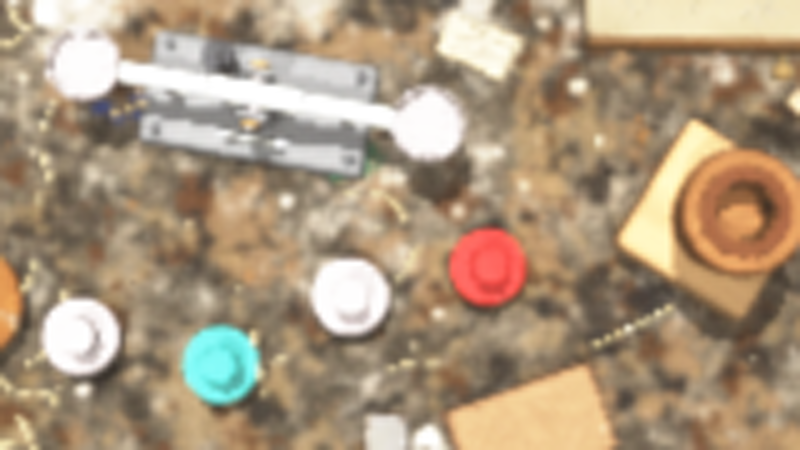

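The crops confirm it. The steel plugs are at scene (251,206) and (305,233); the turquoise and red ones are look-alikes. I'll triangulate next.

```bash
python3 - <<'E'
from h import *
np.set_printoptions(precision=4,suppress=True)
s=arm.snapshot("scene");t=arm.snapshot("top")
S=lambda x,y:((x+.5)/4-.5+235,(y+.5)/4-.5+150)
Tp=lambda x,y:((x+.5)/5-.5+250,(y+.5)/5-.5+165)
pts={"L knobtop":((63,187),(78,337)),"M knobtop":((281,291),(351,295)),"L flange":((68,226),(82,337)),"M flange":((282,332),(351,297)),
"cupL rim":((275,66),(85,66)),"cupR rim":((473,227),(427,122)),"washer top":((671,324),(743,209)),"base nearcorner":((388,311),(360,175)),"base leftcorner":((262,192),(141,138))}
for k,(a,b) in pts.items():
    p,g=tri(s,S(*a),t,Tp(*b)); print(k,p,"gap",round(g,4))
for n,z in(("L",.031),("M",.031)):
    k=("L flange","M flange")[n=="M"]; print(n,onz(s,S(*pts[k][0]),z),onz(t,Tp(*pts[k][1]),z))
E
```

```text
L knobtop [0.4298 0.1723 0.0629] gap 0.0013
M knobtop [0.459  0.0009 0.0617] gap 0.0006
L flange [0.4301 0.173  0.0327] gap 0.0001
M flange [0.4582 0.0005 0.0322] gap 0.0002
cupL rim [0.6004 0.1689 0.0821] gap 0.002
cupR rim [ 0.5684 -0.0456  0.0773] gap 0.0005
washer top [ 0.5126 -0.232   0.1426] gap 0.0008
base nearcorner [ 0.5391 -0.0046  0.0071] gap 0.0006
base leftcorner [0.5611 0.1394 0.0136] gap 0.0014
L [0.4313 0.175  0.031 ] [0.4301 0.1732 0.031 ]
M [0.4591 0.0017 0.031 ] [0.4583 0.0005 0.031 ]
```

{"name": "drive_tool", "arguments": {
  "steps": "-31.5 -21.4 4.2 0 0 0;-31.5 -21.4 4.2 0 0 0;-31.5 -21.4 4.2 0 0 0;-31.5 -21.4 4.2 0 0 0;-31.5 -21.4 4.2 0 0 0;-31.5 -21.4 4.2 0 0 0;-31.5 -21.4 4.2 0 0 0;-31.5 -21.4 4.2 0 0 0",
  "grip": 0.4,
  "force": 50
}}

```text
t: 1.87
position: [0.3281, 0.2843, 0.1932]
tool_rot: [180.0, 0.0, 166.6]
force: [0.1, 0.7, -0.5]
grip_width: 0.0551
gripper_force: 0.0
```

{"name": "drive_tool", "arguments": {
  "steps": "-31.5 -21.4 4.2 0 0 0;-31.5 -21.4 4.2 0 0 0;-31.5 -21.4 4.2 0 0 0;-31.5 -21.4 4.2 0 0 0;0 0 0 0 0 6.38;0 0 0 0 0 6.38;0 0 0 0 0 6.38;0 0 0 0 0 6.38"
}}

```text
t: 2.53
position: [0.4301, 0.173, 0.1762]
tool_rot: [180.0, -0.0, 140.7]
force: [-0.1, 0.2, 0.7]
grip_width: 0.055
gripper_force: 0.0
```

{"name": "drive_tool", "arguments": {
  "steps": "0 0 0 0 0 6.38;0 0 0 0 0 6.38;0 0 0 0 0 6.38;0 0 0 0 0 6.38;0 0 0 0 0 6.38;0 0 0 0 0 6.38;0 0 0 0 0 6.38;0 0 0 0 0 6.38"
}}

```text
t: 3.2
position: [0.4299, 0.1734, 0.1764]
tool_rot: [180.0, -0.0, 89.7]
force: [-0.9, -0.3, -0.1]
grip_width: 0.055
gripper_force: 0.0
```

{"name": "drive_tool", "arguments": {
  "steps": "0 0 20 0 0 0;0 0 25 0 0 0;0 0 25 0 0 0;0 0 25 0 0 0;0 0 20 0 0 0;0 0 15 0 0 0;0 0 11 0 0 0;0 0 0 0 0 0"
}}

```text
t: 3.87
position: [0.4285, 0.173, 0.0334]
tool_rot: [-179.8, 0.0, 90.0]
force: [-0.2, -0.5, 0.0]
grip_width: 0.0548
gripper_force: 0.0
```

{"name": "drive_tool", "arguments": {
  "steps": "0 0 0 0 0 0;0 0 0 0 0 0;0 0 0 0 0 0;0 0 0 0 0 0;0 0 0 0 0 0;0 0 0 0 0 0;0 0 0 0 0 0;0 0 0 0 0 0",
  "grip": 1
}}

```text
t: 4.53
position: [0.4303, 0.1735, 0.0359]
tool_rot: [179.9, -0.0, 90.0]
force: [0.5, -0.3, 6.0]
grip_width: 0.023
gripper_force: 50.0
```

{"name": "drive_tool", "arguments": {
  "steps": "0 0 -8 0 0 0;0 0 -20 0 0 0;0 0 -25 0 0 0;0 0 -25 0 0 0;0 0 -25 0 0 0;0 0 -15 0 0 0;0 0 -7 0 0 0;0 0 0 0 0 0"
}}

```text
t: 5.2
position: [0.4303, 0.1735, 0.1616]
tool_rot: [179.9, -0.0, 90.0]
force: [0.2, 0.4, -3.5]
grip_width: 0.0233
gripper_force: 50.0
```

{"name": "drive_tool", "arguments": {
  "steps": "0 10 0 0 0 0;0 25 0 0 0 0;-4.5 30 0 0 0 0;0 35 0 0 0 0;0 35 0 0 0 0;0 25 0 0 0 0;0 10 0 0 0 0;0 0 0 0 0 0"
}}

```text
t: 5.87
position: [0.6017, 0.1683, 0.1572]
tool_rot: [-179.9, 0.0, 90.0]
force: [-0.6, -1.0, -2.9]
grip_width: 0.0231
gripper_force: 50.0
```

```bash
python3 - <<'E'
from h import *
s=arm.snapshot("scene");t=arm.snapshot("top")
a=cv2.resize(s["image"][120:245,270:420],None,fx=5,fy=5,interpolation=2)[:300]
a=cv2.resize(s["image"][140:230,265:385],None,fx=5,fy=5,interpolation=2)
b=cv2.resize(t["image"][160:210,250:370],None,fx=5,fy=5,interpolation=2)
im=np.vstack([a[:350],b]);print(im.shape);cv2.imwrite("pics/c1.png",im[:,:,::-1])
print(arm.get_obs()["position"],arm.get_obs()["force"])
E
```

```text
(600, 600, 3)
[0.59903389 0.16866078 0.15786224] [ 0.08238529  0.37491651 -2.38918743]
```

View pics/c1.png

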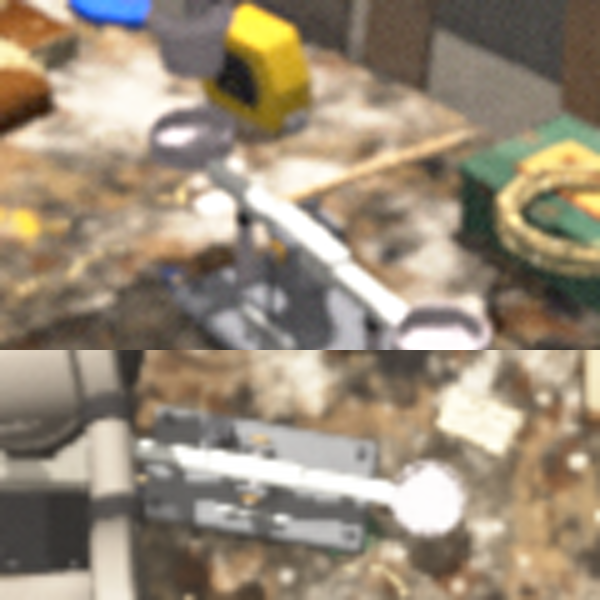

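The upper half is the scene view. The held plug's foot is at about (303,154), above the left cup rim centred at about (303,167), so it is aligned. The top view is hidden by the arm. Lowering next.

```bash
python3 - <<'E'
from h import *
s=arm.snapshot("scene")
f=lambda p:((proj(s,p)-[265,140]+.5)*5-.5).round(1)
print(f([.599,.1687,.122]),f([.6004,.1689,.082]), f([.6,.1689,.070]))
print(arm.get_obs()["position"],onz(s,((190.5)/5-.5+265,(137.5)/5-.5+140),.081))
E
```

```text
[188.2  68.1] [192.  132.9] [192.  152.5]
[0.59866301 0.16883414 0.1584975 ] [0.59792312 0.16771989 0.081     ]
```

{"name": "drive_tool", "arguments": {
  "steps": "0 0 5 0 0 0;0 0 8 0 0 0;0 0 8 0 0 0;0 0 6 0 0 0;0 0 4 0 0 0;0 0 2 0 0 0;0 0 0 0 0 0;0 0 0 0 0 0"
}}

```text
t: 6.68
position: [0.5999, 0.169, 0.1274]
tool_rot: [180.0, -0.0, 90.0]
force: [0.2, -0.2, -2.6]
grip_width: 0.0229
gripper_force: 50.0
```

{"name": "drive_tool", "arguments": {
  "steps": "0 0 3 0 0 0;0 0 4 0 0 0;0 0 4 0 0 0;0 0 4 0 0 0;0 0 4 0 0 0;0 0 2 0 0 0;0 0 0 0 0 0;0 0 0 0 0 0"
}}

```text
t: 7.35
position: [0.5998, 0.169, 0.1061]
tool_rot: [-180.0, -0.0, 90.0]
force: [-0.3, 0.1, -2.7]
grip_width: 0.0228
gripper_force: 50.0
```

{"name": "drive_tool", "arguments": {
  "steps": "0 0 1 0 0 0;0 0 1 0 0 0;0 0 1 0 0 0;0 0 1 0 0 0;0 0 1 0 0 0;0 0 0 0 0 0;0 0 0 0 0 0;0 0 0 0 0 0"
}}

```text
t: 8.02
position: [0.5998, 0.169, 0.1013]
tool_rot: [-180.0, -0.0, 90.0]
force: [-0.3, 0.1, -2.6]
grip_width: 0.0233
gripper_force: 50.0
```

{"name": "drive_tool", "arguments": {
  "steps": "0 0 0.7 0 0 0;0 0 0.7 0 0 0;0 0 0.7 0 0 0;0 0 0.7 0 0 0;0 0 0.7 0 0 0;0 0 0 0 0 0;0 0 0 0 0 0;0 0 0 0 0 0"
}}

```text
t: 8.68
position: [0.5998, 0.169, 0.0978]
tool_rot: [-180.0, -0.0, 90.0]
force: [-0.6, -0.0, -2.2]
grip_width: 0.0226
gripper_force: 50.0
```

{"name": "drive_tool", "arguments": {
  "steps": "0 0 0.7 0 0 0;0 0 0.7 0 0 0;0 0 0.7 0 0 0;0 0 0.7 0 0 0;0 0 0 0 0 0;0 0 0 0 0 0;0 0 0 0 0 0;0 0 0 0 0 0"
}}

```text
t: 9.35
position: [0.6002, 0.1693, 0.0965]
tool_rot: [179.9, -0.0, 90.0]
force: [-1.2, 0.9, 7.1]
grip_width: 0.0227
gripper_force: 50.0
```

```bash
python3 - <<'E'
from h import *
s=arm.snapshot("scene")
save(s,"c2.png",(265,130,385,230),6)
print(arm.get_obs()["position"],arm.get_obs()["force"])
E
```

```text
[0.60012185 0.16926523 0.09652525] [-2.73805453  0.04102595  7.06981397]
```

View pics/c2.png

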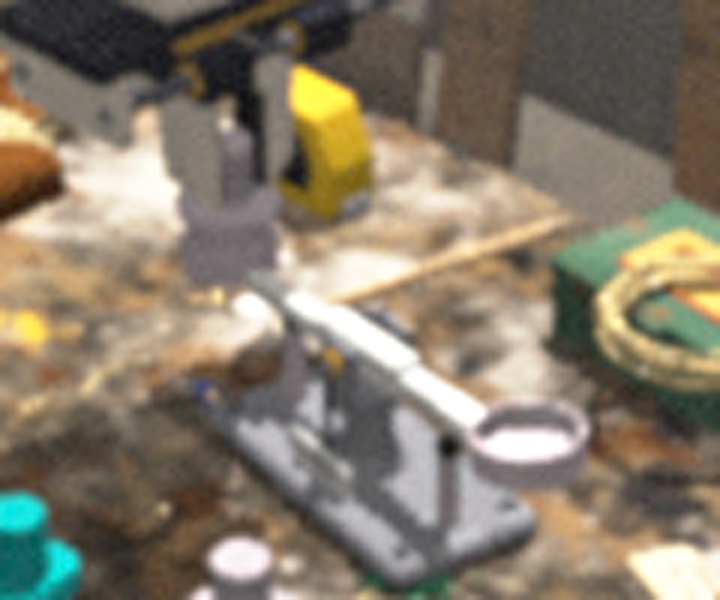

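The plug's foot is down in the left cup (rim at about (303,172) px), the beam is on its left stop and the right cup is raised. Releasing.

{"name": "drive_tool", "arguments": {
  "steps": "0 0 -0.5 0 0 0;0 0 0 0 0 0;0 0 0 0 0 0;0 0 0 0 0 0;0 0 0 0 0 0;0 0 0 0 0 0;0 0 0 0 0 0;0 0 0 0 0 0",
  "grip": 0.4
}}

```text
t: 10.07
position: [0.5998, 0.169, 0.0954]
tool_rot: [-180.0, -0.0, 90.0]
force: [0.1, 0.8, -0.7]
grip_width: 0.0551
gripper_force: 0.0
```

{"name": "drive_tool", "arguments": {
  "steps": "0 0 -5 0 0 0;0 0 -10 0 0 0;0 0 -15 0 0 0;0 0 -20 0 0 0;0 0 -20 0 0 0;0 0 -15 0 0 0;0 0 -5 0 0 0;0 0 0 0 0 0"
}}

```text
t: 10.73
position: [0.6007, 0.1692, 0.1878]
tool_rot: [179.8, -0.0, 90.0]
force: [0.3, 1.1, -0.0]
grip_width: 0.0551
gripper_force: 0.0
```

{"name": "drive_tool", "arguments": {
  "steps": "-10 -8 0 0 0 0;-25 -21 0 0 0 0;-28 -24 0 0 0 0;-30 -25 0 0 0 0;-30 -25 0 0 0 0;-25 -21 0 0 0 0;-15 -13 0 0 0 0;-5 -4 0 0 0 0"
}}

```text
t: 11.4
position: [0.4565, -0.0008, 0.1848]
tool_rot: [-179.9, 0.0, 89.9]
force: [0.6, 0.2, 0.1]
grip_width: 0.0548
gripper_force: 0.0
```

{"name": "drive_tool", "arguments": {
  "steps": "0 0 10 0 0 0;0 0 25 0 0 0;0 0 25 0 0 0;0 0 25 0 0 0;0 0 25 0 0 0;0 0 12 0 0 0;0 0 0 0 0 0;0 0 0 0 0 0"
}}

```text
t: 12.07
position: [0.4588, 0.0014, 0.0628]
tool_rot: [-179.9, -0.0, 90.1]
force: [-0.3, -0.0, 0.0]
grip_width: 0.0551
gripper_force: 0.0
```

{"name": "drive_tool", "arguments": {
  "steps": "0 0 10 0 0 0;0 0 10 0 0 0;0 0 5 0 0 0;0 0 2 0 0 0;0 0 0 0 0 0;0 0 0 0 0 0;0 0 0 0 0 0;0 0 0 0 0 0"
}}

```text
t: 12.73
position: [0.4594, 0.0008, 0.037]
tool_rot: [179.9, 0.0, 90.0]
force: [-0.2, 0.1, 1.1]
grip_width: 0.0549
gripper_force: 0.0
```

{"name": "drive_tool", "arguments": {
  "steps": "0 0 0 0 0 0;0 0 0 0 0 0;0 0 0 0 0 0;0 0 0 0 0 0;0 0 0 0 0 0;0 0 0 0 0 0;0 0 0 0 0 0;0 0 0 0 0 0",
  "grip": 1
}}

```text
t: 13.4
position: [0.4588, 0.0009, 0.0365]
tool_rot: [-180.0, -0.0, 90.0]
force: [-0.7, 0.6, -0.5]
grip_width: 0.023
gripper_force: 50.0
```

{"name": "drive_tool", "arguments": {
  "steps": "0 0 -8 0 0 0;0 0 -20 0 0 0;0 0 -25 0 0 0;0 0 -25 0 0 0;0 0 -25 0 0 0;0 0 -15 0 0 0;0 0 -7 0 0 0;0 0 0 0 0 0"
}}

```text
t: 14.07
position: [0.4596, 0.0008, 0.1629]
tool_rot: [179.8, 0.0, 90.0]
force: [1.3, 0.1, -4.3]
grip_width: 0.0227
gripper_force: 50.0
```

{"name": "drive_tool", "arguments": {
  "steps": "0 5 0 0 0 0;-5 15 0 0 0 0;-10 20 0 0 0 0;-12 25 0 0 0 0;-10 22 0 0 0 0;-7 15 0 0 0 0;-2.5 7 0 0 0 0;0 0 0 0 0 0"
}}

```text
t: 14.73
position: [0.5684, -0.046, 0.1594]
tool_rot: [-179.9, -0.0, 90.0]
force: [-0.4, -0.1, -3.7]
grip_width: 0.023
gripper_force: 50.0
```

```bash
python3 - <<'E'
from h import *
s=arm.snapshot("scene")
save(s,"c3.png",(265,130,385,230),6)
f=lambda p:((proj(s,p)-[265,130]+.5)*6-.5).round(1)
o=arm.get_obs();p=o["position"];print(p,o["force"])
print("foot",f(p-[0,0,.0355]),"cup rim up",f([.5684,-.0456,.092]))
E
```

```text
[ 0.56729101 -0.04537429  0.15969581] [ 0.27294361  0.41451222 -3.41894927]
foot [530.7 362. ] cup rim up [530.4 430.1]
```

View pics/c3.png

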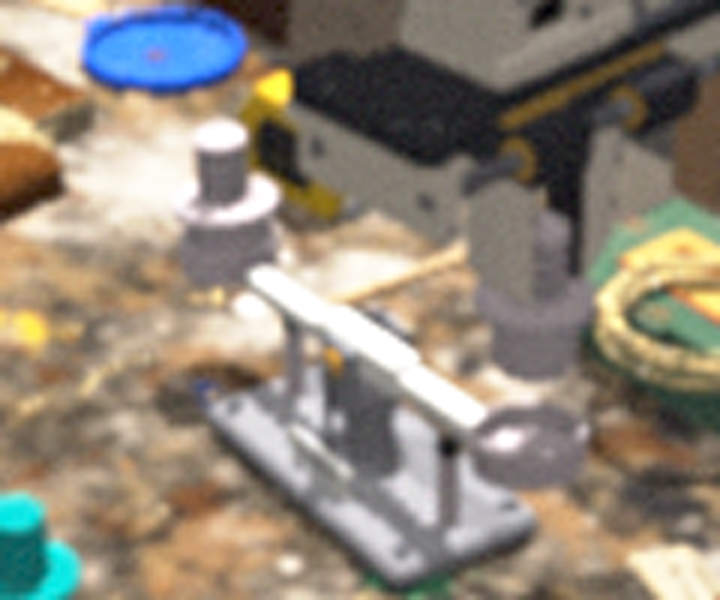

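The first plug stands in the left cup at (302,163). The second hangs above the right cup, foot at (353,190) and rim centre at (353,202), and is aligned. Lowering.

{"name": "drive_tool", "arguments": {
  "steps": "0 0 4 0 0 0;0 0 8 0 0 0;0 0 8 0 0 0;0 0 8 0 0 0;0 0 5 0 0 0;0 0 2 0 0 0;0 0 0 0 0 0;0 0 0 0 0 0"
}}

```text
t: 15.45
position: [0.5681, -0.0455, 0.1266]
tool_rot: [180.0, -0.0, 90.0]
force: [0.2, -0.3, -3.3]
grip_width: 0.023
gripper_force: 50.0
```

{"name": "drive_tool", "arguments": {
  "steps": "0 0 1 0 0 0;0 0 1 0 0 0;0 0 1 0 0 0;0 0 1 0 0 0;0 0 1 0 0 0;0 0 0 0 0 0;0 0 0 0 0 0;0 0 0 0 0 0"
}}

```text
t: 16.12
position: [0.568, -0.0456, 0.1215]
tool_rot: [180.0, -0.0, 90.0]
force: [-0.3, 0.2, -4.1]
grip_width: 0.0231
gripper_force: 50.0
```

{"name": "drive_tool", "arguments": {
  "steps": "0 0 0.7 0 0 0;0 0 0.7 0 0 0;0 0 0.7 0 0 0;0 0 0.7 0 0 0;0 0 0 0 0 0;0 0 0 0 0 0;0 0 0 0 0 0;0 0 0 0 0 0"
}}

```text
t: 16.78
position: [0.568, -0.0455, 0.1187]
tool_rot: [180.0, -0.0, 90.0]
force: [0.0, -0.5, -4.5]
grip_width: 0.0231
gripper_force: 50.0
```

{"name": "drive_tool", "arguments": {
  "steps": "0 0 0.7 0 0 0;0 0 0.7 0 0 0;0 0 0.7 0 0 0;0 0 0.7 0 0 0;0 0 0 0 0 0;0 0 0 0 0 0;0 0 0 0 0 0;0 0 0 0 0 0"
}}

```text
t: 17.45
position: [0.5681, -0.0456, 0.116]
tool_rot: [180.0, -0.0, 90.0]
force: [0.2, 0.0, -0.1]
grip_width: 0.023
gripper_force: 50.0
```

{"name": "drive_tool", "arguments": {
  "steps": "0 0 0.7 0 0 0;0 0 0.7 0 0 0;0 0 0.7 0 0 0;0 0 0.7 0 0 0;0 0 0 0 0 0;0 0 0 0 0 0;0 0 0 0 0 0;0 0 0 0 0 0"
}}

```text
t: 18.12
position: [0.5681, -0.0456, 0.1131]
tool_rot: [180.0, -0.0, 90.0]
force: [0.4, -0.9, -1.5]
grip_width: 0.0231
gripper_force: 50.0
```

{"name": "drive_tool", "arguments": {
  "steps": "0 0 0 0 0 0;0 0 0 0 0 0;0 0 0 0 0 0;0 0 0 0 0 0;0 0 0 0 0 0;0 0 0 0 0 0;0 0 0 0 0 0;0 0 0 0 0 0",
  "grip": 0.4
}}

```text
t: 18.78
position: [0.568, -0.0455, 0.1131]
tool_rot: [180.0, -0.0, 90.0]
force: [-0.4, 0.6, 0.6]
grip_width: 0.0548
gripper_force: 0.0
```

{"name": "drive_tool", "arguments": {
  "steps": "0 0 -5 0 0 0;0 0 -10 0 0 0;0 0 -15 0 0 0;0 0 -15 0 0 0;0 0 -15 0 0 0;0 0 -10 0 0 0;0 0 0 0 0 0;0 0 0 0 0 0"
}}

```text
t: 19.45
position: [0.5682, -0.0456, 0.1837]
tool_rot: [179.9, 0.0, 90.0]
force: [-0.5, 0.0, -0.4]
grip_width: 0.0545
gripper_force: 0.0
```

```bash
python3 - <<'E'
from h import *
s=arm.snapshot("scene")
save(s,"c4.png",(265,130,385,230),6)
o=arm.get_obs();p=o["position"];print(p,o["force"])
E
```

```text
[ 0.56772611 -0.0454851   0.18283181] [ 0.42398748  0.49930329 -0.51755109]
```

View pics/c4.png

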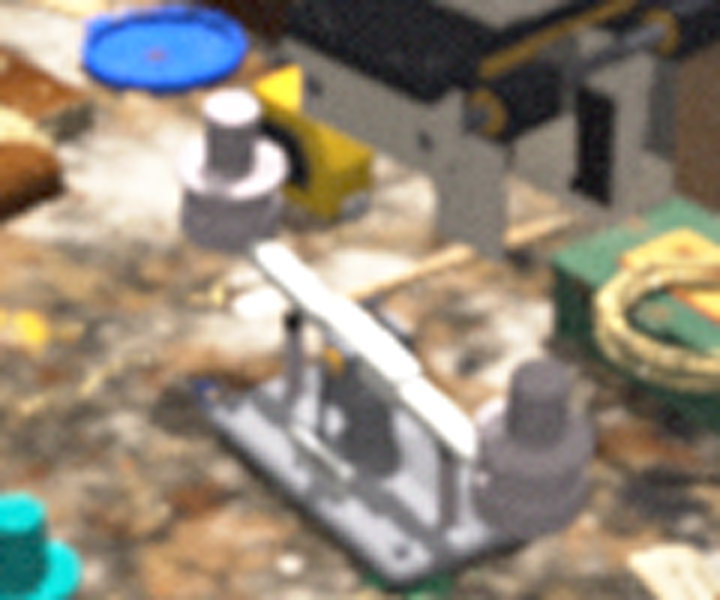

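The beam is down on the right: knob top at about (355,193) px, leaning outward with the cup. So the right plug is the heavier one. Its knob position has to be measured for a tilted grasp.

```bash
python3 - <<'E'
from h import *
np.set_printoptions(precision=4,suppress=True)
s=arm.snapshot("scene")
f=lambda p:((proj(s,p)-[265,130]+.5)*6-.5).round(1)
u=np.array([.1475,.989,0]);ax=np.array([0,0,.996])-.09*u
foot=np.array([.5681,-.0456,.0613])
print("pred knobtop",f(foot+.061*ax),"flange top",f(foot+.031*ax),"flange under",f(foot+.026*ax), "foot",f(foot))
print(onz(s,((540.5)/6-.5+265,(376.5)/6-.5+130),.122), onz(s,((531.5)/6-.5+265,(442.5)/6-.5+130),.0925))
print(arm.look_for(s,"plug_a"))
E
```

```text
pred knobtop [541.3 372.6] flange top [534.3 433.4] flange under [533.2 443.3] foot [527.4 494. ]
[ 0.5653 -0.0523  0.122 ] [ 0.5622 -0.0518  0.0925]
[{'position': [0.5944, 0.1606, 0.1095], 'confidence': 0.84}, {'position': [0.5581, -0.0546, 0.0901], 'confidence': 0.74}, {'position': [0.475, -0.0961, 0.0288], 'confidence': 0.64}, {'position': [0.407, 0.0769, 0.0355], 'confidence': 0.63}, {'position': [0.5781, 0.0535, 0.0703], 'confidence': 0.55}]
```

{"name": "drive_tool", "arguments": {
  "steps": "0 0 0 -0.38 2.55 0;0 0 0 -0.38 2.55 0;-5.4 -0.8 0 0 0 0;-5.4 -0.8 0 0 0 0;0 0 10 0 0 0;0 0 20 0 0 0;0 0 20 0 0 0;0 0 10 0 0 0"
}}

```text
t: 20.27
position: [0.5657, -0.0502, 0.1194]
tool_rot: [179.5, -5.1, 90.1]
force: [-0.8, 0.5, -0.8]
grip_width: 0.0551
gripper_force: 0.0
```

{"name": "drive_tool", "arguments": {
  "steps": "0 0 10 0 0 0;0 0 8 0 0 0;0 0 5 0 0 0;0 0 2 0 0 0;0 0 0 0 0 0;0 0 0 0 0 0;0 0 0 0 0 0;0 0 0 0 0 0"
}}

```text
t: 20.93
position: [0.5679, -0.0489, 0.0981]
tool_rot: [179.2, -5.1, 90.1]
force: [-0.7, 1.0, -0.4]
grip_width: 0.055
gripper_force: 0.0
```

{"name": "drive_tool", "arguments": {
  "steps": "0 0 0 0 0 0;0 0 0 0 0 0;0 0 0 0 0 0;0 0 0 0 0 0;0 0 0 0 0 0;0 0 0 0 0 0;0 0 0 0 0 0;0 0 0 0 0 0",
  "grip": 1,
  "force": 10
}}

```text
t: 21.6
position: [0.5675, -0.0487, 0.0975]
tool_rot: [179.2, -5.1, 90.1]
force: [-0.3, -0.7, 0.6]
grip_width: 0.0241
gripper_force: 10.0
```

{"name": "drive_tool", "arguments": {
  "steps": "0 0 -2 0 0 0;0 0 -4 0 0 0;0 0 -6 0 0 0;0 0 -6 0 0 0;0 0 -4 0 0 0;0 0 0 0 0 0;0 0 0 0 0 0;0 0 0 0 0 0",
  "force": 50
}}

```text
t: 22.27
position: [0.5673, -0.0505, 0.1194]
tool_rot: [179.2, -5.1, 90.1]
force: [0.4, 1.5, -1.2]
grip_width: 0.0227
gripper_force: 50.0
```

{"name": "drive_tool", "arguments": {
  "steps": "0 0 -10 0 0 0;0 0 -20 0 0 0;0 0 -20 0 0 0;0 0 -20 0 0 0;0 0 -15 0 0 0;0 0 -5 0 0 0;0 0 0 0.38 -2.55 0;0 0 0 0.38 -2.55 0"
}}

```text
t: 22.93
position: [0.5659, -0.0597, 0.2092]
tool_rot: [-180.0, 0.1, 89.9]
force: [-0.4, -0.1, -3.7]
grip_width: 0.0229
gripper_force: 50.0
```

{"name": "drive_tool", "arguments": {
  "steps": "-8 -3 0 0 0 0;-25 -8 0 0 0 0;-35 -10 0 0 0 0;-35 -10 0 0 0 0;-35 -10 0 0 0 0;-25 -8 0 0 0 0;-8 -3 0 0 0 0;0 0 0 0 0 0"
}}

```text
t: 23.6
position: [0.5128, -0.2322, 0.2084]
tool_rot: [-179.9, -0.0, 89.8]
force: [-0.1, 0.6, -3.3]
grip_width: 0.023
gripper_force: 50.0
```

{"name": "drive_tool", "arguments": {
  "steps": "0 0 0 0 0 0;0 0 0 0 0 0;0 0 0 0 0 0;0 0 0 0 0 0;0 0 0 0 0 0;0 0 0 0 0 0;0 0 0 0 0 0;0 0 0 0 0 0"
}}

```text
t: 24.27
position: [0.5143, -0.2295, 0.209]
tool_rot: [180.0, -0.0, 90.1]
force: [0.3, 0.5, -3.6]
grip_width: 0.0229
gripper_force: 50.0
```

```bash
python3 - <<'E'
from h import *
np.set_printoptions(precision=4,suppress=True)
s=arm.snapshot("scene");t=arm.snapshot("top")
a=cv2.resize(s["image"][175:265,355:455],None,fx=6,fy=6,interpolation=2)
cv2.imwrite("pics/c5.png",a[:,:,::-1])
b=cv2.resize(s["image"][140:225,270:390],None,fx=6,fy=6,interpolation=2)
cv2.imwrite("pics/c6.png",b[:,:,::-1])
f=lambda p:((proj(s,p)-[355,175]+.5)*6-.5).round(1)
o=arm.get_obs();p=o["position"];print(p,o["force"],o["tool_rot"])
print("foot",f(p-[0,0,.036]),"flange top",f(p-[0,0,.005]),"washer",f([.5126,-.232,.1426]),"mouth",f([.5126,-.232,.140]))
E
```

```text
[ 0.5142 -0.2297  0.209 ] [ 0.3733  0.001  -3.2465] [179.9982  -0.0059  90.0491]
foot [294. 257.] flange top [303.2 178.6] washer [287.8 336.2] mouth [287.1 342.4]
```

View pics/c5.png

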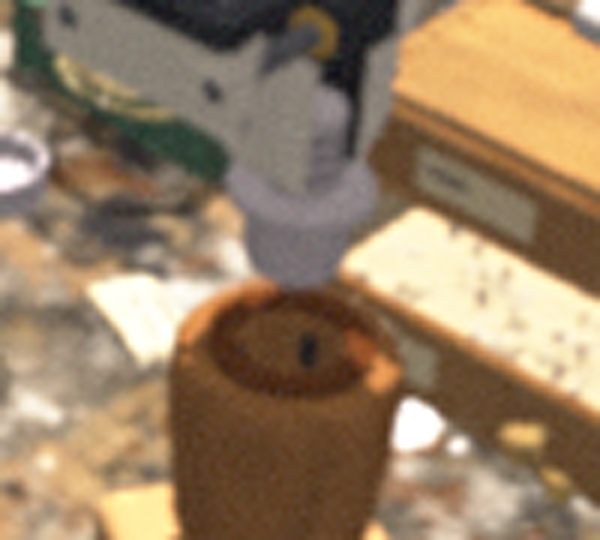

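In the scene view, the held flange is at (304,178) in the crop and the bore centre at about (288,340). Both agree with the projections to within a pixel. Next I shift onto the measured axis and go down, watching the force.

{"name": "drive_tool", "arguments": {
  "steps": "-1.2 -0.8 3 0 0 0;-1.1 -0.8 5 0 0 0;0 0 7 0 0 0;0 0 5 0 0 0;0 0 3 0 0 0;0 0 0 0 0 0;0 0 0 0 0 0;0 0 0 0 0 0"
}}

```text
t: 25.03
position: [0.5127, -0.2321, 0.1862]
tool_rot: [180.0, 0.0, 90.0]
force: [1.2, -0.4, -4.0]
grip_width: 0.0233
gripper_force: 50.0
```

```bash
python3 - <<'E'
from h import *
np.set_printoptions(precision=4,suppress=True)
o=arm.get_obs();print(o["position"],o["force"],o["torque"])
E
```

```text
[ 0.5127 -0.2321  0.1862] [ 1.1579 -0.438  -4.0491] [-0.1516  0.0252 -0.0118]
```

{"name": "drive_tool", "arguments": {
  "steps": "0 0 1 0 0 0;0 0 1.5 0 0 0;0 0 1.5 0 0 0;0 0 1 0 0 0;0 0 1 0 0 0;0 0 0 0 0 0;0 0 0 0 0 0;0 0 0 0 0 0"
}}

```text
t: 25.7
position: [0.5126, -0.232, 0.18]
tool_rot: [180.0, -0.0, 90.0]
force: [0.2, 0.5, -3.3]
grip_width: 0.0231
gripper_force: 50.0
```

```bash
python3 - <<'E'
from h import *
np.set_printoptions(precision=4,suppress=True)
o=arm.get_obs();print(o["position"],o["force"],o["torque"])
E
```

```text
[ 0.5126 -0.232   0.18  ] [ 0.2347  0.5051 -3.3031] [-0.0907  0.0535 -0.0313]
```

{"name": "drive_tool", "arguments": {
  "steps": "0 0 0.7 0 0 0;0 0 0.7 0 0 0;0 0 0.7 0 0 0;0 0 0.7 0 0 0;0 0 0 0 0 0;0 0 0 0 0 0;0 0 0 0 0 0;0 0 0 0 0 0"
}}

```text
t: 26.37
position: [0.5125, -0.2323, 0.1771]
tool_rot: [-180.0, 0.0, 90.0]
force: [-1.4, -2.0, -3.6]
grip_width: 0.0231
gripper_force: 50.0
```

{"name": "drive_tool", "arguments": {
  "steps": "-0.3 -0.2 0.5 0 0 0;0 0 0.5 0 0 0;0 0 0.5 0 0 0;0 0 0 0 0 0;0 0 0 0 0 0;0 0 0 0 0 0;0 0 0 0 0 0;0 0 0 0 0 0"
}}

```text
t: 27.03
position: [0.5124, -0.2325, 0.1759]
tool_rot: [180.0, 0.0, 90.0]
force: [-1.1, -4.4, -0.0]
grip_width: 0.0229
gripper_force: 50.0
```

{"name": "drive_tool", "arguments": {
  "steps": "0 0 0 0 0 0;0 0 0 0 0 0;0 0 0 0 0 0;0 0 0 0 0 0;0 0 0 0 0 0;0 0 0 0 0 0;0 0 0 0 0 0;0 0 0 0 0 0"
}}

```text
t: 27.7
position: [0.5124, -0.2324, 0.1758]
tool_rot: [180.0, 0.0, 90.0]
force: [-2.0, -4.2, 1.8]
grip_width: 0.023
gripper_force: 50.0
```

{"name": "drive_tool", "arguments": {
  "steps": "-0.4 -0.2 0 0 0 0;-0.4 -0.2 0 0 0 0;0 0 0 0 0 0;0 0 0 0 0 0;0 0 0 0 0 0;0 0 0 0 0 0;0 0 0 0 0 0;0 0 0 0 0 0"
}}

```text
t: 28.37
position: [0.512, -0.2329, 0.1755]
tool_rot: [-180.0, -0.0, 90.0]
force: [0.8, -0.0, -3.6]
grip_width: 0.0231
gripper_force: 50.0
```

{"name": "drive_tool", "arguments": {
  "steps": "0 0 0.5 0 0 0;0 0 0.5 0 0 0;0 0 0.5 0 0 0;0 0 0 0 0 0;0 0 0 0 0 0;0 0 0 0 0 0;0 0 0 0 0 0;0 0 0 0 0 0"
}}

```text
t: 29.03
position: [0.5119, -0.2332, 0.1741]
tool_rot: [-180.0, -0.0, 90.0]
force: [-2.2, -1.9, -2.7]
grip_width: 0.0231
gripper_force: 50.0
```

{"name": "drive_tool", "arguments": {
  "steps": "-0.3 -0.3 0 0 0 0;-0.2 -0.2 0 0 0 0;0 0 0.5 0 0 0;0 0 0.5 0 0 0;0 0 0.5 0 0 0;0 0 0 0 0 0;0 0 0 0 0 0;0 0 0 0 0 0"
}}

```text
t: 29.7
position: [0.5115, -0.2336, 0.1726]
tool_rot: [-180.0, -0.0, 90.0]
force: [0.8, -0.5, -3.4]
grip_width: 0.0229
gripper_force: 50.0
```

{"name": "drive_tool", "arguments": {
  "steps": "0 0 0.5 0 0 0;0 0 0.5 0 0 0;0 0 0.5 0 0 0;0 0 0 0 0 0;0 0 0 0 0 0;0 0 0 0 0 0;0 0 0 0 0 0;0 0 0 0 0 0"
}}

```text
t: 30.37
position: [0.5115, -0.2336, 0.1712]
tool_rot: [-180.0, -0.0, 90.0]
force: [-1.0, 0.3, -4.1]
grip_width: 0.0232
gripper_force: 50.0
```

{"name": "drive_tool", "arguments": {
  "steps": "0 0 0.6 0 0 0;0 0 0.6 0 0 0;0 0 0.6 0 0 0;0 0 0.6 0 0 0;0 0 0.6 0 0 0;0 0 0 0 0 0;0 0 0 0 0 0;0 0 0 0 0 0"
}}

```text
t: 31.03
position: [0.5115, -0.2336, 0.1681]
tool_rot: [-180.0, -0.0, 90.0]
force: [0.7, -0.7, -4.5]
grip_width: 0.0231
gripper_force: 50.0
```

{"name": "drive_tool", "arguments": {
  "steps": "0 0 0.6 0 0 0;0 0 0.6 0 0 0;0 0 0.6 0 0 0;0 0 0.6 0 0 0;0 0 0.6 0 0 0;0 0 0 0 0 0;0 0 0 0 0 0;0 0 0 0 0 0"
}}

```text
t: 31.7
position: [0.5117, -0.2338, 0.1654]
tool_rot: [180.0, 0.0, 90.0]
force: [-0.9, -2.2, 1.4]
grip_width: 0.0228
gripper_force: 50.0
```

{"name": "drive_tool", "arguments": {
  "steps": "-0.2 0 0.6 0 0 0;0 0 0.6 0 0 0;0 0 0.6 0 0 0;0 0 0.6 0 0 0;0 0 0.6 0 0 0;0 0 0 0 0 0;0 0 0 0 0 0;0 0 0 0 0 0"
}}

```text
t: 32.37
position: [0.5115, -0.2338, 0.162]
tool_rot: [-180.0, -0.0, 90.0]
force: [-1.5, -2.2, -1.9]
grip_width: 0.0229
gripper_force: 50.0
```

{"name": "drive_tool", "arguments": {
  "steps": "0 0 0.6 0 0 0;0 0 0.6 0 0 0;0 0 0.6 0 0 0;0 0 0.6 0 0 0;0 0 0 0 0 0;0 0 0 0 0 0;0 0 0 0 0 0;0 0 0 0 0 0"
}}

```text
t: 33.03
position: [0.5115, -0.2338, 0.1597]
tool_rot: [180.0, -0.0, 90.0]
force: [0.7, -1.3, -0.1]
grip_width: 0.0229
gripper_force: 50.0
```

```bash
python3 - <<'E'
from h import *
o=arm.get_obs();print(o["position"],o["force"],o["torque"])
E
```

```text
[ 0.51151696 -0.23384183  0.15974887] [ 0.69051037 -1.34670215 -0.14997441] [-0.45105592  0.09724565 -0.04142361]
```

{"name": "drive_tool", "arguments": {
  "steps": "0 0 0.4 0 0 0;0 0 0.4 0 0 0;0 0 0.4 0 0 0;0 0 0 0 0 0;0 0 0 0 0 0;0 0 0 0 0 0;0 0 0 0 0 0;0 0 0 0 0 0"
}}

```text
t: 33.7
position: [0.5115, -0.2338, 0.1586]
tool_rot: [180.0, -0.0, 90.0]
force: [-0.8, -1.4, 0.4]
grip_width: 0.0231
gripper_force: 50.0
```

{"name": "drive_tool", "arguments": {
  "steps": "0 0 0.4 0 0 0;0 0 0.4 0 0 0;0 0 0.4 0 0 0;0 0 0 0 0 0;0 0 0 0 0 0;0 0 0 0 0 0;0 0 0 0 0 0;0 0 0 0 0 0"
}}

```text
t: 34.37
position: [0.5115, -0.2338, 0.1573]
tool_rot: [180.0, -0.0, 90.0]
force: [0.5, -1.0, -0.5]
grip_width: 0.0228
gripper_force: 50.0
```

{"name": "drive_tool", "arguments": {
  "steps": "0 0 0.4 0 0 0;0 0 0.4 0 0 0;0 0 0 0 0 0;0 0 0 0 0 0;0 0 0 0 0 0;0 0 0 0 0 0;0 0 0 0 0 0;0 0 0 0 0 0"
}}

```text
t: 35.03
position: [0.5115, -0.2338, 0.1566]
tool_rot: [180.0, -0.0, 90.0]
force: [-1.2, -1.7, -0.1]
grip_width: 0.0229
gripper_force: 50.0
```

{"name": "drive_tool", "arguments": {
  "steps": "0 0 0.4 0 0 0;0 0 0.4 0 0 0;0 0 0 0 0 0;0 0 0 0 0 0;0 0 0 0 0 0;0 0 0 0 0 0;0 0 0 0 0 0;0 0 0 0 0 0"
}}

```text
t: 35.7
position: [0.5115, -0.2338, 0.1558]
tool_rot: [180.0, -0.0, 90.0]
force: [-0.9, -2.2, 0.1]
grip_width: 0.0228
gripper_force: 50.0
```

{"name": "drive_tool", "arguments": {
  "steps": "0 0 0.4 0 0 0;0 0 0.4 0 0 0;0 0 0 0 0 0;0 0 0 0 0 0;0 0 0 0 0 0;0 0 0 0 0 0;0 0 0 0 0 0;0 0 0 0 0 0"
}}

```text
t: 36.37
position: [0.5115, -0.2339, 0.1551]
tool_rot: [180.0, 0.0, 90.0]
force: [-1.6, -1.4, 2.8]
grip_width: 0.0228
gripper_force: 50.0
```

{"name": "drive_tool", "arguments": {
  "steps": "0 0 0.3 0 0 0;0 0 0.2 0 0 0;0 0 0 0 0 0;0 0 0 0 0 0;0 0 0 0 0 0;0 0 0 0 0 0;0 0 0 0 0 0;0 0 0 0 0 0"
}}

```text
t: 37.03
position: [0.5115, -0.2339, 0.1549]
tool_rot: [180.0, 0.0, 90.0]
force: [-2.2, -1.5, 4.4]
grip_width: 0.0232
gripper_force: 50.0
```

{"name": "drive_tool", "arguments": {
  "steps": "0 0 0.3 0 0 0;0 0 0.2 0 0 0;0 0 0 0 0 0;0 0 0 0 0 0;0 0 0 0 0 0;0 0 0 0 0 0;0 0 0 0 0 0;0 0 0 0 0 0"
}}

```text
t: 37.7
position: [0.5115, -0.2339, 0.1548]
tool_rot: [180.0, 0.0, 90.0]
force: [-2.4, -0.9, 7.3]
grip_width: 0.023
gripper_force: 50.0
```

```bash
python3 - <<'E'
from h import *
for i in range(3):
    arm.snapshot("scene");o=arm.get_obs();print(o["position"],o["force"])
E
```

```text
[ 0.51153904 -0.23391245  0.15478678] [-3.06427088 -0.85323302  7.55982949]
[ 0.51154432 -0.23389371  0.15476196] [-2.99933006 -1.70357138  7.01658354]
[ 0.51155144 -0.23390459  0.15477685] [-2.9198335  -0.1887598   8.31052855]
```

{"name": "drive_tool", "arguments": {
  "steps": "0 0 0.2 0 0 0;0 0 0 0 0 0;0 0 0 0 0 0;0 0 0 0 0 0;0 0 0 0 0 0;0 0 0 0 0 0;0 0 0 0 0 0;0 0 0 0 0 0"
}}

```text
t: 38.52
position: [0.5116, -0.2339, 0.1547]
tool_rot: [180.0, 0.0, 90.0]
force: [-3.9, -1.2, 8.2]
grip_width: 0.0227
gripper_force: 50.0
```

```bash
python3 - <<'E'
from h import *
t=arm.snapshot("top");s=arm.snapshot("scene")
a=cv2.resize(s["image"][150:260,280:440],None,fx=5,fy=5,interpolation=2)
cv2.imwrite("pics/c7.png",a[:,:,::-1])
print(arm.get_obs()["force"])
E
```

```text
[-3.25252946 -0.98605059  8.91354786]
```

View pics/c7.png

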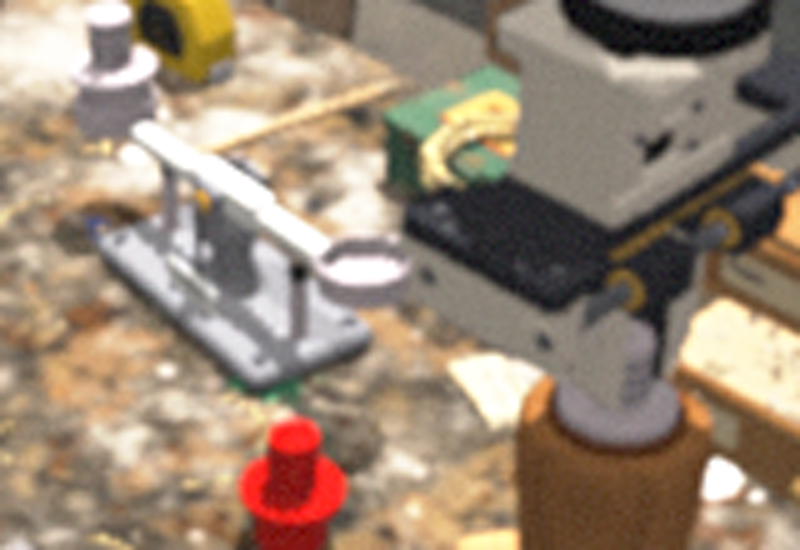

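The flange is bedded flat on the mallet at (404,231) px. The light plug stands in the left cup at (302,162) with the beam down on that side. Releasing and retreating.

{"name": "drive_tool", "arguments": {
  "steps": "0 0 0 0 0 0;0 0 0 0 0 0;0 0 0 0 0 0;0 0 0 0 0 0;0 0 0 0 0 0;0 0 0 0 0 0;0 0 0 0 0 0;0 0 0 0 0 0",
  "grip": 0.4
}}

```text
t: 39.28
position: [0.5115, -0.2338, 0.1537]
tool_rot: [-180.0, -0.0, 90.0]
force: [0.2, -0.4, 0.7]
grip_width: 0.055
gripper_force: 0.0
```

{"name": "drive_tool", "arguments": {
  "steps": "0 0 -5 0 0 0;0 0 -10 0 0 0;0 0 -15 0 0 0;0 0 -15 0 0 0;0 0 -15 0 0 0;0 0 -15 0 0 0;0 0 -5 0 0 0;0 0 0 0 0 0"
}}

```text
t: 39.95
position: [0.5122, -0.2343, 0.2359]
tool_rot: [179.8, 0.1, 90.0]
force: [0.3, 0.4, -0.5]
grip_width: 0.0553
gripper_force: 0.0
```

{"name": "drive_tool", "arguments": {
  "steps": "0 -8 -5 0 0 0;0 -20 -5 0 0 0;0 -25 0 0 0 0;0 -25 0 0 0 0;0 -15 0 0 0 0;0 -5 0 0 0 0;0 0 0 0 0 0;0 0 0 0 0 0"
}}

```text
t: 40.62
position: [0.4137, -0.234, 0.2437]
tool_rot: [180.0, -0.0, 90.0]
force: [-0.7, 0.1, -0.1]
grip_width: 0.0551
gripper_force: 0.0
```

```bash
python3 - <<'E'
from h import *
s=arm.snapshot("scene");t=arm.snapshot("top")
a=cv2.resize(s["image"][150:260,280:440],None,fx=5,fy=5,interpolation=2)
cv2.imwrite("pics/c8.png",a[:,:,::-1])
for r in arm.look_for(t,"plug_a"): print(r)
E
```

```text
{'position': [0.4168, 0.0874, 0.0301], 'confidence': 0.73}
{'position': [0.5945, 0.1724, 0.095], 'confidence': 0.47}
```

View pics/c8.png

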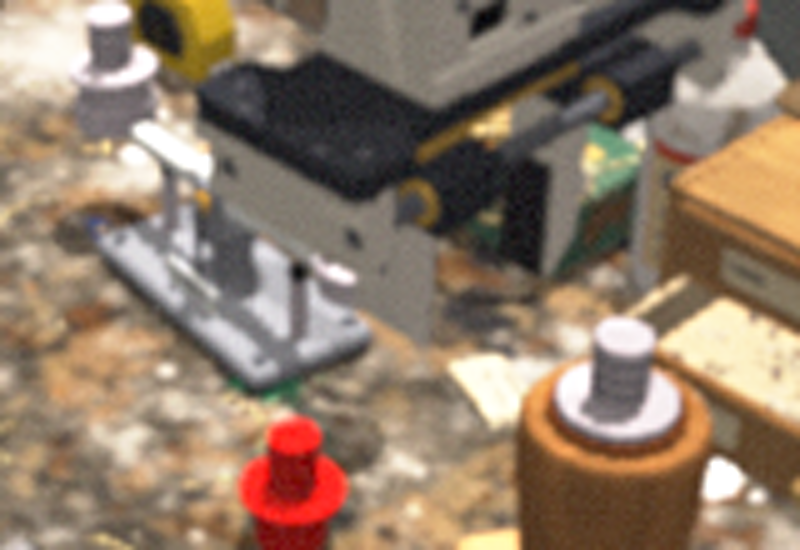

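The heavy plug is seated upright in the mallet at (404,229) px, the light one stands in the left cup at (302,162), and the gripper is clear of everything.

```bash
python3 -c "
from station import arm
print(arm.finish_job())"
```

```text
the job is handed in; nothing more can be done
None
```

The job is handed in: the heavier plug (right cup) is pressed onto the mallet's washer with about 8–9 N (estimated from the wrist force) and the lighter one stands in the left cup with the beam down; no verdict came back.

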